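# Load the bench analyser through its flush shutter

### The job

Open the analyser's blue shutter fully by pressing a fingertip on it and sliding it along its channel, then take the blue-capped vial from the orange rack and lower it, upright and fully home, into the socket that the shutter uncovered. Be gentle: nothing may ever load the analyser or its shutter with more than 20 N. Leave the shutter fully open, the red- and white-capped vials in the rack and the bottle where it stands.

Things in the scene. Friction and masses are not known exactly. Their poses are not given: they have to be found in the camera images.
- analyser: White bench analyser fixed to the bench, 130 (x) x 220 (y) x 85 (z) mm; origin at the centre of its underside, z up. Its top has an open channel 66 mm wide (x -33 to 33) along y from -80 to 80 mm, floor 62 mm above the bench, 23 mm below the rim. A blue shutter plate without a handle, 62 (x) x 78 (y) x 5 mm, closes the channel's -y half.
- shutter (a joint): How far the shutter has slid along the analyser's +y, in m: 0 closed, 0.078 fully open (end stop); starts at 0 to 0.010 and stays where it is left. Sliding it takes about 5 N along the channel. A press of 8 to 11 N with the fingertips drags it along; a light touch (under about 5 N) slips.
- shutter_closed (a point): Point over the middle of the closed shutter at the height of the rim: (0, -40, 85) mm in the analyser's frame; the middle moves from here by the joint value. The plate's top lies 1 to 12 mm below the rim, which differs between units, is in no reading and must be felt. It is sprung: gives from about 4 N, 3 N more per mm, hard down after 3 mm at about 12 N.
- socket (a point): Centre of the floor of the round socket in the analyser, (0, -45, 35) mm in its frame: a 30 mm bore, 27 mm deep, its chamfered mouth in the channel's floor. It is clear only when the shutter is open.
- rack: Orange rack fixed to the bench, 50 (x) x 190 (y) x 34 (z) mm, origin at the centre of its underside; three round 30 mm pockets at y -62, 0 and 62 mm, floors 8 mm above the bench, one vial in each.
- vial: Amber vial with a BLUE cap, the one to load: 85 mm tall, body 26 mm in diameter, cap 28 mm in diameter from 60 to 85 mm height; 40 to 85 g; stands upright in one of the rack's pockets. Origin at the centre of its underside, z up. In the socket its cap stands wholly above the analyser's rim.
- vial_red: The same vial with a red cap, in the rack: to be left there.
- vial_white: The same vial with a white cap, in the rack: to be left there.
- bottle: Reagent bottle, 60 mm in diameter, 130 mm tall, standing on the bench; origin at the centre of its underside. To be left alone.
There are look-alikes about, which are no part of the job. What is shaped like the vial but green is not meant.

How it is judged (in metres and radians):
On the way:
1. the shutter is fully open (within 6 mm of its end stop) (value of joint shutter above 0.072 m), for 0.2 s.
At the end, for the whole second after the job is handed in: The shutter is within 6 mm of its open stop; the blue-capped vial stands at rest in the socket, its underside within 4 mm of the socket's floor and 6 mm of its centre, upright within 0.12 rad, released (value of joint shutter above 0.072 m and horizontal distance between vial and socket below 0.006 m and z of vial in the frame of socket below 0.004 m and angle between vial's own z axis and vertical below 0.12 rad and linear speed of vial below 0.02 m/s); the robot touches nothing.
It fails at once if the analyser or its shutter is loaded with more than 20 N (contact force between anything else and analyser above 20 N).
It fails at once if the red- or white-capped vial is disturbed (moved over 15 mm) (distance of any of vial_red, vial_white from where it was at the start of the episode above 0.015 m).
It fails at once if the bottle is disturbed (moved over 20 mm) (distance of bottle from where it was at the start of the episode above 0.02 m).
It also fails if it takes over 64 s, if anything falls off the work surface, if the arm or the gripper's body presses on something with over 40 N, if the wrist force passes 120 N, or if a joint passes its speed limit or range.

### The arm

A 6-joint arm with a two-finger parallel gripper is mounted at the origin on the work surface. World frame = base frame: x ahead of the robot, y to its left, z up, the work surface at z = 0. Lengths are in m, angles in degrees, forces in N, time in s.
With the tool pointing down it reaches from about 0.25 to 0.725 m from the base axis. Payload 9.7 kg.
Tool frame: the origin (TCP) lies midway between the tips of the shut fingers; the grasp point (between the pads) lies 19 mm behind it; z points along the fingers, y is the line along which they close (so a half turn about z gives the same grasp; the last joint's range is limited). The gripper opens to 85 mm and grips with 20 to 120 N. Pads are 22 mm wide; open, the fingers measure 114 mm over their backs; the gripper's body (76 mm by 85 mm) begins 54 mm behind the grasp point. The pads swing forward as they close: fully open they stand 13 mm farther back than shut.
Start: joints at [-64.4, 4.979, 10.078, 95.1, 0, 90], TCP at [0.238, -0.496, 0.231] pointing down, gripper open.
Joint ranges: [-179.16, 179.16], [-48.56, 103.87], [-65.8, 70.77], [-126.05, 130.52], [-82.76, 87.17], [-180, 180]. Speed limits (degrees/s): [127.2, 127.2, 147.25, 180, 180, 180].

### API

Orientations are given as [roll, pitch, yaw] about the fixed x, y, z axes, in that order (R = Rz(yaw) Ry(pitch) Rx(roll)).
In Python, from workcell import * gives the robot as it stands.
- The arm moves only by the tool servo_tool, never from a script. Its argument "moves" is a list of rows, each a list of 4 numbers: the shift along the world's x, y, z in normalised numbers (1 is 40 cm), then the turn about the world's z in a scale on which 1.0 is 2 pi rad. A call has 1 to 20 rows; each row is the pose to reach, as a shift and turn from the pose commanded when the call began; what a row does not reach only later rows make up. A row lasts 1/12 s, in which the tool goes at most 41.7 mm and 7.16 degrees, less where a joint would pass 70% of its speed; a pose out of reach is approached as far as the arm can. A shift or turn number past 1, either way, is cut back to 1. A call with a gripper value outside its range is refused whole. "claw" is the closure, from 0 (fully open) to 1 (shut), set as the call begins (left out, the last holds). The fingers move at their own pace and stop on an object; "force" is the grip in N (left out, the last holds). Time passes only in rows, so rows that repeat a pose let the fingers close. It gives the time, the measured TCP pose, the force, the opening and the grip force at its end, in the units of the state.
- get_obs(): the state, without advancing time (a new reading comes with each control period).
- camera(name): name is "scene" or "side" or "wrist"; returns the picture (384x512x3 uint8, red, green, blue); there is no depth.
- get_calibration(name): a dict with "fx", "fy", "cx", "cy" (pixels), "rvec" (rotation vector, rad) and "tvec" (3), from world to camera coordinates, as OpenCV has them; the wrist camera has in their place "tool_from_camera" (4x4, takes a point from camera to tool coordinates, whose origin is the TCP and whose axes are the flange's). Camera axes: x right, y down, z forward; pixel columns grow to the right and rows downward; lengths in m; the calibration is good to about 2 mm. A picture is of the moment at which its call begins: read the wrist's pose just before it. get_calibration takes no time and is no camera call.
- job_done(): hands the job in; it is judged then, once.
The state is a dict: "time": time; "q": joint angles; "qd": joint speeds; "joint_efforts": joint torques, N m; "ee_pos": TCP position; "tcp_rot": TCP orientation; "wrist_force": force on the tool from outside, world axes, zero at the start; "torque": the same for the moment, N m; "opening": finger opening in m; "grasp_force": force on a finger pad.
Only numpy, scipy, OpenCV 4.12 (cv2) and the standard library are available. Lean on these libraries where they do the work, as an engineer would, in place of code of your own. Each camera call takes 0.05 s, during which the arm holds its last target. There are 200 camera calls.

## Working session

There is one attempt and no reset: what is moved stays moved. The work goes in short steps, Python scripts to look and compute and a tool call to move; the robot and the scene stay as the last step left them, time stands still between calls to the robot, and variables do not carry over. Pictures are saved under pics/ and viewed, at most 10 in all, crops included, and the job is handed in when it is done.

Besides the shell and the picture viewer there is one more tool, called after "Request:" by a JSON object that holds its "name" and its "arguments". servo_tool: Moves the arm, as the interface text tells. Its arguments: {"type":"object","properties":{"moves":{"type":"array","items":{"type":"array","items":{"type":"number"}}},"claw":{"type":"number"},"force":{"type":"number"}},"required":["moves"]}

```bash
mkdir -p pics; ls; python3 - <<'E'
from workcell import *
import cv2,numpy as np
for n in("scene","side"):
    im=camera(n); cv2.imwrite(f"pics/{n}0.png",cv2.cvtColor(im,cv2.COLOR_RGB2BGR))
    c=get_calibration(n); print(n,c, -cv2.Rodrigues(np.array(c["rvec"]))[0].T@np.array(c["tvec"]))
print(get_calibration("wrist")); print(get_obs())
E
```

```text
pics
scene {'fx': 415.4005700198158, 'fy': 415.4005700198158, 'cx': 252.1491136490579, 'cy': 183.8534886395579, 'rvec': array([ 1.53017518,  1.84134432, -0.92014306]), 'tvec': array([ 0.11223061, -0.28656794,  1.53602236])} [1.39580357 0.14851051 0.69552758]
side {'fx': 395.97988565948, 'fy': 395.97988565948, 'cx': 252.5584932550074, 'cy': 185.71693636096217, 'rvec': array([ 0.31232086, -2.70885552,  1.3220775 ]), 'tvec': array([0.56535146, 0.13981051, 0.6915938 ])} [0.43820116 0.57726323 0.54057205]
{'fx': 324.6420010669342, 'fy': 324.6420010669342, 'cx': 251.2923927952687, 'cy': 190.21392200725995, 'tool_from_camera': array([[ 4.07402548e-04, -9.65722990e-01, -2.59574539e-01,
         6.57827577e-02],
       [ 9.99999384e-01,  6.61529090e-04, -8.91657382e-04,
        -4.43811803e-04],
       [ 1.03281014e-03, -2.59574016e-01,  9.65722664e-01,
        -1.41791972e-01],
       [ 0.00000000e+00,  0.00000000e+00,  0.00000000e+00,
         1.00000000e+00]])}
{'time': 0.1, 'q': array([-6.43989750e+01,  5.00656536e+00,  1.00408771e+01,  9.51000339e+01,
        1.03471793e-03,  8.99992268e+01]), 'qd': array([ 0.03795707, -0.11397949,  0.1091361 ,  0.08008623,  0.0104474 ,
        0.04576179]), 'joint_efforts': array([ 1.28001124e-03, -5.21561122e+01,  4.65653479e+01,  1.59993052e-02,
        3.85511578e-05, -1.79943314e-06]), 'ee_pos': array([ 0.23757444, -0.49582143,  0.23068411]), 'tcp_rot': array([-1.79934278e+02, -1.03560421e-03,  2.56017971e+01]), 'wrist_force': array([0.440276  , 0.12989112, 0.45935193]), 'torque': array([0.03256863, 0.03624986, 0.01206153]), 'grasp_force': 0.0, 'opening': 0.08553424803501837}
```

View pics/scene0.png

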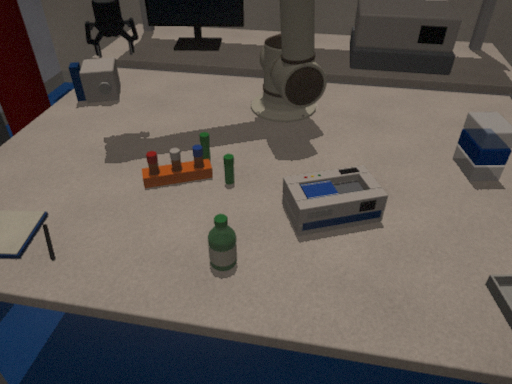

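View pics/side0.png

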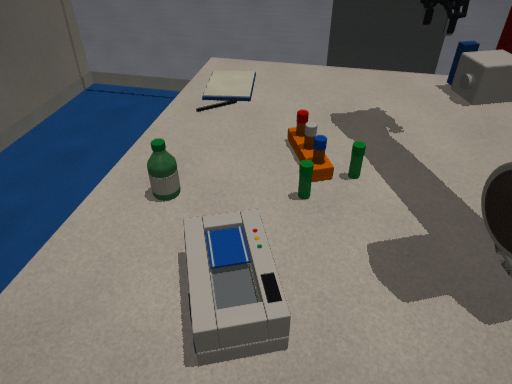

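The scene view shows the orange rack at (177,174) with its red (153,157), white (175,155) and blue (198,151) caps. Two green look-alikes stand at (205,143) and (229,168), and the bottle is at (222,245). The analyser is at (333,200), with the shutter at (320,190). In the side view the blue cap is at (320,143) and the shutter at (228,247). The blue-capped vial at the +y end of the rack is the one meant, and I'll check it in a crop.

```bash
cat > h.py <<'E'
import cv2,numpy as np
from scipy.spatial.transform import Rotation as R
from workcell import *
def cam(n,tool=None):
    c=get_calibration(n); K=np.array([[c["fx"],0,c["cx"]],[0,c["fy"],c["cy"]],[0,0,1]])
    if n=="wrist":
        p,r=tool; M=np.eye(4); M[:3,:3]=R.from_euler("xyz",r,degrees=True).as_matrix(); M[:3,3]=p
        M=M@c["tool_from_camera"]; return K,M[:3,:3].T,M[:3,3]
    Rm=cv2.Rodrigues(np.array(c["rvec"]))[0]; return K,Rm,-Rm.T@np.array(c["tvec"])
def onz(C,uv,z):
    K,Rm,o=C; d=Rm.T@np.linalg.inv(K)@np.array([uv[0],uv[1],1.]); return o+d*(z-o[2])/d[2]
def tri(C1,u1,C2,u2):
    P=[c[0]@np.c_[c[1],-c[1]@c[2]] for c in(C1,C2)]
    X=cv2.triangulatePoints(P[0],P[1],np.float64(u1).reshape(2,1),np.float64(u2).reshape(2,1)).ravel(); return X[:3]/X[3]
def proj(C,X):
    q=C[0]@C[1]@(np.asarray(X)-C[2]); return q[:2]/q[2]
def blobs(im,lo,hi,amin=20):
    h=cv2.cvtColor(im,cv2.COLOR_RGB2HSV); m=cv2.inRange(h,np.array(lo),np.array(hi))
    cs,_=cv2.findContours(m,cv2.RETR_EXTERNAL,cv2.CHAIN_APPROX_NONE)
    return sorted([c for c in cs if cv2.contourArea(c)>amin],key=cv2.contourArea,reverse=True)
def quad(c):
    hull=cv2.convexHull(c); 
    for e in np.arange(.01,.2,.005):
        q=cv2.approxPolyDP(hull,e*cv2.arcLength(hull,True),True)
        if len(q)<=4: return q[:,0]
E
python3 - <<'E'
from h import *
for n,b in(("scene",(0,0,512,384)),("side",(0,0,512,384))):
    im=cv2.cvtColor(cv2.imread(f"pics/{n}0.png"),cv2.COLOR_BGR2RGB)
    for nm,lo,hi in(("blue",(108,150,60),(128,255,255)),("orange",(5,180,80),(15,255,255)),("red",(0,180,60),(3,255,255))):
        for c in blobs(im,lo,hi):
            x,y,w,h=cv2.boundingRect(c)
            if n=="scene" and not(100<x<420 and 120<y<260): continue
            if n=="side" and not(130<x<350 and y>80): continue
            print(n,nm,cv2.contourArea(c),(x,y,w,h),quad(c).tolist())
a=cv2.imread("pics/side0.png")[90:320,150:390]
b=cv2.imread("pics/scene0.png")[125:240,140:400]
a=cv2.resize(a,None,fx=2.3,fy=2.3,interpolation=3)
b=cv2.resize(b,(800-a.shape[1],int(115*(800-a.shape[1])/260)))
o=np.zeros((a.shape[0],800,3),np.uint8);o[:,:a.shape[1]]=a;o[:b.shape[0],a.shape[1]:]=b
cv2.imwrite("pics/crop.png",o)
E
```

```text
scene blue 304.0 (302, 182, 35, 15) [[336, 192], [307, 196], [302, 187], [330, 182]]
scene blue 21.0 (193, 145, 9, 5) [[201, 147], [193, 149], [194, 146], [198, 145]]
scene orange 412.0 (142, 159, 69, 25) [[210, 165], [146, 183], [147, 168], [203, 159]]
scene red 27.5 (147, 152, 9, 6) [[155, 153], [153, 156], [147, 156], [149, 152]]
side blue 41.5 (314, 136, 12, 14) [[315, 136], [325, 142], [324, 148], [320, 149]]
side orange 325.0 (312, 153, 22, 29) [[324, 153], [331, 178], [312, 181]]
side orange 226.5 (288, 128, 26, 32) [[289, 128], [304, 136], [313, 149], [311, 159]]
side red 103.5 (297, 110, 11, 14) [[303, 110], [307, 120], [301, 123], [298, 111]]
```

View pics/crop.png

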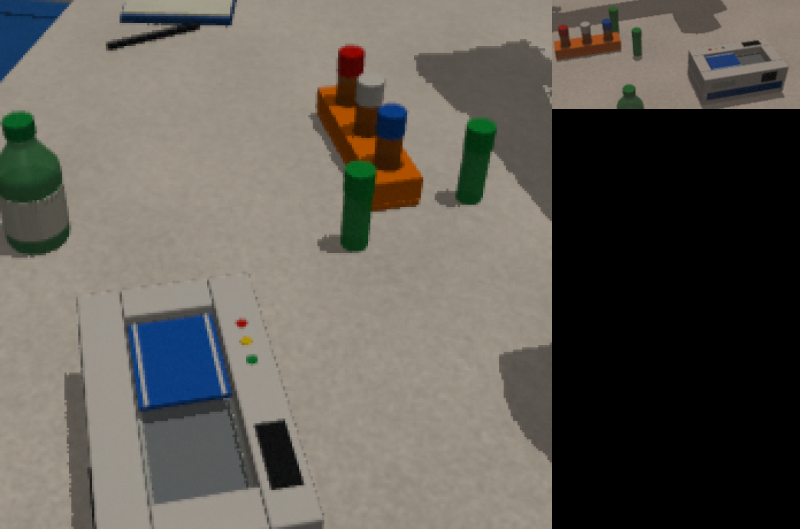

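The crop confirms the rack's caps as red, white and blue from far to near, with the blue one at side pixel (320,139). The two green ones are free-standing look-alikes. The shutter, with two white edge stripes, closes the far half of the channel. Next I'll get rough positions from both views.

```bash
python3 - <<'E'
from h import *
S,D=cam("scene"),cam("side")
print("vial top",onz(S,(198,147.5),.093),onz(D,(320,139),.093),tri(S,(198,147.5),D,(320,139)))
s=lambda x,y:(150+x/2.3,90+y/2.3)
for nm,p,z in(("corner far bottle-side",s(79,297),.085),("corner far led",s(247,275),.085),("corner near led",s(321,521),.085),
  ("shutter A",s(130,320),.079),("B",s(214,315),.079),("C",s(231,400),.079),("D",s(140,410),.079),("greenN top",s(359,169),.085),("greenF top",s(481,126),.085),("red top",s(351,53),.093),("white top",s(370,83),.093)):
    print(nm,onz(D,p,z).round(4))
print("bottle",onz(D,s(35,235),.01),onz(S,(222,220),.13))
for uv in((285,180),(376,173),(383,192),(290,207)):print(onz(S,uv,.085).round(4))
E
```

```text
vial top [ 0.47456457 -0.17549107  0.093     ] [ 0.47170443 -0.17287879  0.093     ] [ 0.47180939 -0.17641088  0.09105617]
corner far bottle-side [0.6696 0.1242 0.085 ]
corner far led [0.5544 0.0729 0.085 ]
corner near led [0.4659 0.2705 0.085 ]
shutter A [0.6276 0.133  0.079 ]
B [0.5695 0.1145 0.079 ]
C [0.5385 0.1898 0.079 ]
D [0.5943 0.2113 0.079 ]
greenN top [ 0.49   -0.0855  0.085 ]
greenF top [ 0.388  -0.1806  0.085 ]
red top [ 0.5245 -0.2836  0.093 ]
white top [ 0.4976 -0.2248  0.093 ]
bottle [ 0.77870644 -0.02125769  0.01      ] [ 0.78898403 -0.02845277  0.13      ]
[0.5691 0.0752 0.085 ]
[0.4978 0.2977 0.085 ]
[0.5746 0.3102 0.085 ]
[0.6698 0.0989 0.085 ]
```

Units first: shifts go in shares of 40 cm and turns go in shares of 2 pi rad. So 32 cm / 40 = 0.8, 23.5 cm / 40 = 0.5875, 1.57 rad / 6.2832 = 0.2499.

Request:
{"name": "servo_tool", "arguments": {"moves": [[0.5875,0.8,0.1,0.2499],[0.5875,0.8,0.1,0.2499],[0.5875,0.8,0.1,0.2499],[0.5875,0.8,0.1,0.2499],[0.5875,0.8,0.1,0.2499],[0.5875,0.8,0.1,0.2499],[0.5875,0.8,0.1,0.2499],[0.5875,0.8,0.1,0.2499],[0.5875,0.8,0.1,0.2499],[0.5875,0.8,0.1,0.2499],[0.5875,0.8,0.1,0.2499],[0.5875,0.8,0.1,0.2499],[0.5875,0.8,0.1,0.2499],[0.5875,0.8,0.1,0.2499],[0.5875,0.8,0.1,0.2499],[0.5875,0.8,0.1,0.2499],[0.5875,0.8,0.1,0.2499],[0.5875,0.8,0.1,0.2499]]}}

```text
time: 1.6
ee_pos: [0.4726, -0.1762, 0.2712]
tcp_rot: [-180.0, -0.0, 115.5]
wrist_force: [0.3, -0.2, 0.3]
opening: 0.085
grasp_force: 0.0
```

```bash
cat > look.py <<'E'
from h import *
import json,sys
o=get_obs(); im=camera("wrist"); n=sys.argv[1]
cv2.imwrite(f"pics/{n}.png",cv2.cvtColor(im,cv2.COLOR_RGB2BGR))
json.dump([list(o["ee_pos"]),list(o["tcp_rot"])],open(f"{n}.json","w")); print(o["time"],o["ee_pos"],o["tcp_rot"],o["wrist_force"])
E
python3 look.py w1
```

```text
1.6 [ 0.47256254 -0.17615134  0.27124095] [-1.79997779e+02 -4.91091453e-03  1.15464261e+02] [ 0.29459707 -0.21239902  0.30981261]
```

View pics/w1.png

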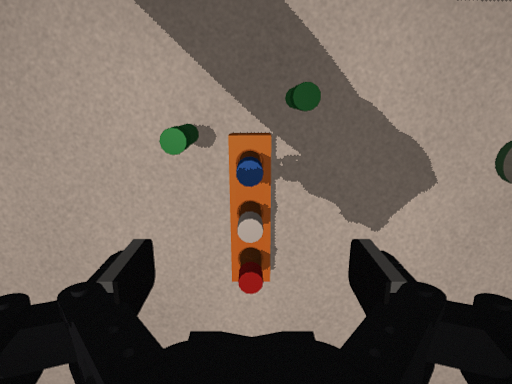

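Request:
{"name": "servo_tool", "arguments": {"moves": [[0.0925,0.2825,0,0],[0.185,0.5625,0,0],[0.275,0.85,0,0],[0.275,0.85,0,0],[0.275,0.85,0,0],[0.275,0.85,0,0],[0.275,0.85,0,0],[0.275,0.85,0,0],[0.275,0.85,0,0],[0.275,0.85,0,0],[0.275,0.85,0,0],[0.275,0.85,0,0],[0.275,0.85,0,0],[0.275,0.85,0,0]]}}

```text
time: 2.82
ee_pos: [0.5826, 0.1628, 0.2718]
tcp_rot: [180.0, 0.0, 115.5]
wrist_force: [-0.7, 0.7, 0.0]
opening: 0.0851
grasp_force: 0.0
```

```bash
python3 look.py w2
```

```text
2.8167 [0.58255831 0.16282239 0.27175951] [1.79969069e+02 1.08297563e-02 1.15457157e+02] [-0.65767537  0.66305408  0.01737802]
```

View pics/w2.png

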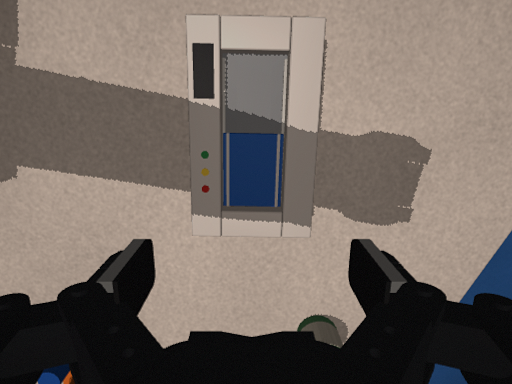

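In w1 the blue cap is at (250,172) and the rack's left edge runs near-vertical from (229,134) to (232,282); the green vials are clear at (174,140) and (303,97). In w2 the analyser's rim corners are (188,16), (325,18), (309,237) and (192,236), and the shutter's blue edges are at rows 133 and 207.

```bash
python3 - <<'E'
from h import *
import json
W1,W2=[cam("wrist",json.load(open(f"w{i}.json"))) for i in(1,2)]
P=np.array([onz(W2,u,.085)[:2] for u in((188,16),(325,18),(309,237),(192,236))])
M=np.array([(-65,110),(65,110),(65,-110),(-65,-110)])/1e3
print(P.round(4),[np.linalg.norm(P[i]-P[i-1]).round(4) for i in range(4)])
A,B=P-P.mean(0),M
th=np.arctan2((B[:,0]*A[:,1]-B[:,1]*A[:,0]).sum(),(A*B).sum()); c=P.mean(0)
Rm=np.array([[np.cos(th),-np.sin(th)],[np.sin(th),np.cos(th)]])
print("centre",c,"yaw",np.degrees(th)); 
print("resid mm",((P-c)@Rm-M)*1e3)
for n,y in(("closed",-.04),("socket",-.045)): print(n,c+Rm@[0,y])
for u in((224,133),(283,133),(281,207),(226,207)): print("shutter in frame",((onz(W2,u,.078)[:2]-c)@Rm*1e3).round(1))
im=cv2.cvtColor(cv2.imread("pics/w1.png"),cv2.COLOR_BGR2RGB)
for b in blobs(im,(100,120,40),(130,255,255))[:2]:
    (x,y),r=cv2.minEnclosingCircle(b); print(cv2.boundingRect(b),x,y,r,onz(W1,(x,y),.093))
for u in((250,173),(237,173),(263,173),(250,228),(250,283)): print(u,onz(W1,u,.093).round(4))
for u in((229,134),(272,134)):print("rack end",onz(W1,u,.034).round(4))
E
```

```text
[[0.4689 0.2673]
 [0.583  0.3199]
 [0.6718 0.1225]
 [0.5563 0.0688]] [np.float64(0.2169), np.float64(0.1256), np.float64(0.2164), np.float64(0.1274)]
centre [0.56999857 0.19462838] yaw 24.203262772260324
resid mm [[ 2.61325432 -2.25416056]
 [-1.78730372 -1.10082883]
 [-1.69380907  2.49859137]
 [ 0.86785848  0.85639802]]
closed [0.58639757 0.15814451]
socket [0.58844745 0.15358402]
shutter in frame [-29.9   1.9]
shutter in frame [30.3  3.2]
shutter in frame [ 31.9 -76.1]
shutter in frame [-27.7 -77.5]
(237, 157, 26, 29) 249.34616088867188 170.96153259277344 14.431833267211914 [ 0.47085261 -0.17654963  0.093     ]
(250, 173) [ 0.4723 -0.1782  0.093 ]
(237, 173) [ 0.4605 -0.1838  0.093 ]
(263, 173) [ 0.4842 -0.1725  0.093 ]
(250, 228) [ 0.4977 -0.2316  0.093 ]
(250, 283) [ 0.5256 -0.2902  0.093 ]
rack end [ 0.4359 -0.1584  0.034 ]
rack end [ 0.4807 -0.1371  0.034 ]
```

Converted, -18.2 cm / 40 = -0.455, -18 cm / 40 = -0.45.

Request:
{"name": "servo_tool", "arguments": {"moves": [[0.0075,-0.005,-0.075,0],[0.0075,-0.005,-0.15,0],[0.0075,-0.005,-0.225,0],[0.0075,-0.005,-0.3,0],[0.0075,-0.005,-0.3625,0],[0.0075,-0.005,-0.4125,0],[0.0075,-0.005,-0.4375,0],[0.0075,-0.005,-0.45,0],[0.0075,-0.005,-0.455,0],[0.0075,-0.005,-0.455,0],[0.0075,-0.005,-0.455,0],[0.0075,-0.005,-0.455,0],[0.0075,-0.005,-0.455,0]], "claw": 1, "force": 40}}

```text
time: 3.95
ee_pos: [0.5861, 0.1621, 0.0903]
tcp_rot: [179.9, 0.0, 115.6]
wrist_force: [0.9, -0.2, -0.4]
opening: -0.0
grasp_force: 0.0
```

```bash
python3 look.py w3
```

```text
3.95 [0.58614318 0.16213151 0.09034619] [1.79912092e+02 1.75002400e-02 1.15555503e+02] [ 0.87903074 -0.18433324 -0.38697222]
```

View pics/w3.png

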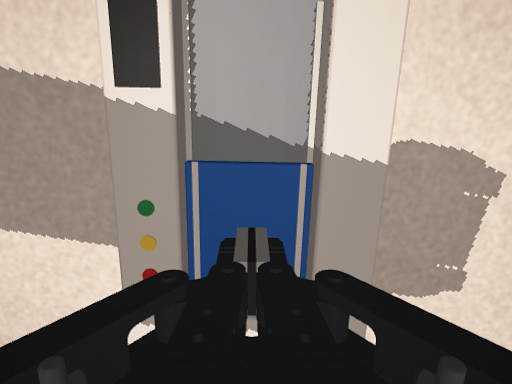

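The shut fingertips sit centred over the shutter at (252,235), and the plate's leading edge is at row 162. I'll feel my way down.

Converted, -0.5 cm / 40 = -0.0125, -0.45 cm / 40 = -0.0113.

Request:
{"name": "servo_tool", "arguments": {"moves": [[0,0,-0.0038,0],[0,0,-0.0075,0],[0,0,-0.0113,0],[0,0,-0.0125,0],[0,0,-0.0125,0],[0,0,-0.0125,0]]}}

```text
time: 4.5
ee_pos: [0.5856, 0.162, 0.0842]
tcp_rot: [-180.0, -0.0, 115.6]
wrist_force: [0.3, -0.4, 0.2]
opening: 0.0002
grasp_force: 0.0
```

Converted, -0.15 cm / 40 = -0.0038, -0.1 cm / 40 = -0.0025.

Request:
{"name": "servo_tool", "arguments": {"moves": [[0,0,-0.0013,0],[0,0,-0.0025,0],[0,0,-0.0038,0],[0,0,-0.0038,0],[0,0,-0.0038,0]]}}

```text
time: 4.92
ee_pos: [0.5856, 0.162, 0.0828]
tcp_rot: [-180.0, 0.0, 115.6]
wrist_force: [-0.1, 0.2, -0.0]
opening: 0.0001
grasp_force: 0.0
```

Converted, -0.15 cm / 40 = -0.0038, -0.1 cm / 40 = -0.0025.

Request:
{"name": "servo_tool", "arguments": {"moves": [[0,0,-0.0013,0],[0,0,-0.0025,0],[0,0,-0.0038,0],[0,0,-0.0038,0],[0,0,-0.0038,0]]}}

```text
time: 5.33
ee_pos: [0.5856, 0.162, 0.0812]
tcp_rot: [-180.0, -0.0, 115.6]
wrist_force: [-0.4, -0.1, 0.4]
opening: 0.0
grasp_force: 0.0
```

Converted, -0.15 cm / 40 = -0.0038, -0.1 cm / 40 = -0.0025.

Request:
{"name": "servo_tool", "arguments": {"moves": [[0,0,-0.0013,0],[0,0,-0.0025,0],[0,0,-0.0038,0],[0,0,-0.0038,0],[0,0,-0.0038,0]]}}

```text
time: 5.75
ee_pos: [0.5857, 0.162, 0.0801]
tcp_rot: [180.0, 0.0, 115.6]
wrist_force: [-1.0, 0.0, 3.2]
opening: 0.0001
grasp_force: 1.5
```

Converted, -0.1 cm / 40 = -0.0025, -0.05 cm / 40 = -0.0013.

Request:
{"name": "servo_tool", "arguments": {"moves": [[0,0,-0.0013,0],[0,0,-0.0025,0],[0,0,-0.0025,0],[0,0,-0.0025,0],[0,0,-0.0025,0]]}}

```text
time: 6.17
ee_pos: [0.5857, 0.162, 0.0792]
tcp_rot: [180.0, 0.0, 115.6]
wrist_force: [-2.0, -1.1, 6.1]
opening: 0.0001
grasp_force: 2.8
```

Request:
{"name": "servo_tool", "arguments": {"moves": [[0,0,-0.0013,0],[0,0,-0.0025,0],[0,0,-0.0035,0],[0,0,-0.0035,0],[0,0,-0.0035,0]]}}

```text
time: 6.58
ee_pos: [0.5857, 0.162, 0.0782]
tcp_rot: [180.0, 0.0, 115.6]
wrist_force: [-2.6, -0.4, 7.8]
opening: -0.0
grasp_force: 4.2
```

Converted, 1.37 cm / 40 = 0.0343, -0.41 cm / 40 = -0.0103.

Request:
{"name": "servo_tool", "arguments": {"moves": [[0,0,-0.001,0],[0,0,-0.002,0],[0,0,-0.002,0],[0,0,-0.002,0],[-0.0025,0.0058,-0.002,0],[-0.005,0.0115,-0.002,0],[-0.0078,0.017,-0.002,0],[-0.0103,0.0228,-0.002,0],[-0.0128,0.0285,-0.002,0],[-0.0155,0.0343,-0.002,0]]}}

```text
time: 7.42
ee_pos: [0.58, 0.1748, 0.0777]
tcp_rot: [179.9, 0.1, 115.5]
wrist_force: [-1.5, -6.6, 9.6]
opening: -0.0002
grasp_force: 4.9
```

Request:
{"name": "servo_tool", "arguments": {"moves": [[-0.003,0.0068,0,0],[-0.0063,0.0138,0,0],[-0.0093,0.0205,0,0],[-0.0123,0.0273,0,0],[-0.0155,0.0343,0,0],[-0.0185,0.041,0,0],[-0.0215,0.0478,0,0],[-0.0245,0.0548,0,0],[-0.0275,0.0615,0,0]]}}

```text
time: 8.17
ee_pos: [0.5689, 0.1994, 0.0777]
tcp_rot: [180.0, 0.1, 115.5]
wrist_force: [-2.0, -6.4, 9.8]
opening: 0.0001
grasp_force: 5.0
```

Converted, 2.37 cm / 40 = 0.0593, 2.19 cm / 40 = 0.0548.

Request:
{"name": "servo_tool", "arguments": {"moves": [[-0.003,0.0068,0,0],[-0.0063,0.0138,0,0],[-0.0093,0.0205,0,0],[-0.0123,0.0273,0,0],[-0.0155,0.0343,0,0],[-0.0185,0.041,0,0],[-0.0215,0.0478,0,0],[-0.0245,0.0548,0,0],[-0.0265,0.0593,0,0]]}}

```text
time: 8.92
ee_pos: [0.5581, 0.2232, 0.0776]
tcp_rot: [180.0, 0.1, 115.5]
wrist_force: [-2.1, -7.2, 10.8]
opening: 0.0002
grasp_force: 5.0
```

Converted, 0.55 cm / 40 = 0.0138, 0.36 cm / 40 = 0.009.

Request:
{"name": "servo_tool", "arguments": {"moves": [[-0.002,0.0045,0,0],[-0.004,0.009,0,0],[-0.0063,0.0138,0,0],[-0.0063,0.0138,0,0]]}}

```text
time: 9.25
ee_pos: [0.5555, 0.2289, 0.0777]
tcp_rot: [180.0, 0.1, 115.5]
wrist_force: [-3.6, -5.3, 10.0]
opening: -0.0002
grasp_force: 5.0
```

Converted, 0.18 cm / 40 = 0.0045, 0.09 cm / 40 = 0.0023.

Request:
{"name": "servo_tool", "arguments": {"moves": [[-0.001,0.0023,0,0],[-0.002,0.0045,0,0],[-0.002,0.0045,0,0]]}}

```text
time: 9.5
ee_pos: [0.5548, 0.2305, 0.0776]
tcp_rot: [180.0, 0.1, 115.5]
wrist_force: [-2.4, -6.8, 9.1]
opening: 0.0001
grasp_force: 5.1
```

Converted, 0.18 cm / 40 = 0.0045, 0.09 cm / 40 = 0.0023.

Request:
{"name": "servo_tool", "arguments": {"moves": [[-0.001,0.0023,0,0],[-0.002,0.0045,0,0],[-0.002,0.0045,0,0]]}}

```text
time: 9.75
ee_pos: [0.5546, 0.2323, 0.0778]
tcp_rot: [179.9, 0.1, 115.5]
wrist_force: [0.2, -6.1, 9.0]
opening: 0.0001
grasp_force: 4.8
```

Converted, 0.18 cm / 40 = 0.0045, 0.09 cm / 40 = 0.0023.

Request:
{"name": "servo_tool", "arguments": {"moves": [[-0.001,0.0023,0,0],[-0.002,0.0045,0,0],[-0.002,0.0045,0,0]]}}

```text
time: 10.0
ee_pos: [0.554, 0.2342, 0.0779]
tcp_rot: [179.9, 0.1, 115.5]
wrist_force: [0.9, -5.2, 9.5]
opening: 0.0
grasp_force: 4.7
```

Converted, 14 cm / 40 = 0.35, 12 cm / 40 = 0.3.

Request:
{"name": "servo_tool", "arguments": {"moves": [[0,0,0.0125,0],[0,0,0.0375,0],[0,0,0.075,0],[0.0125,-0.025,0.15,0],[0.03,-0.075,0.225,0],[0.06,-0.1375,0.3,0],[0.09,-0.2,0.35,0],[0.09,-0.2,0.35,0],[0.09,-0.2,0.35,0],[0.09,-0.2,0.35,0],[0.09,-0.2,0.35,0],[0.09,-0.2,0.35,0]], "claw": 0.4}}

```text
time: 11.0
ee_pos: [0.5882, 0.1557, 0.2154]
tcp_rot: [-179.9, -0.0, 115.6]
wrist_force: [0.1, 0.3, 0.5]
opening: 0.0515
grasp_force: 0.0
```

```bash
python3 look.py w4
```

```text
11.0 [0.58819271 0.15565044 0.21542033] [-1.79890772e+02 -3.05663191e-02  1.15619773e+02] [0.12095245 0.31693986 0.48337532]
```

View pics/w4.png

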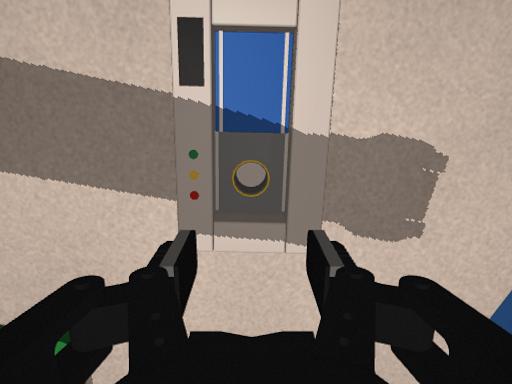

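The shutter is open against the far end, spanning rows 31 to 132. The yellow-ringed socket is uncovered, with its centre at about (251,178). Next I'll measure both.

```bash
python3 - <<'E'
from h import *
import json
W=cam("wrist",json.load(open("w4.json")))
im=cv2.cvtColor(cv2.imread("pics/w4.png"),cv2.COLOR_BGR2RGB)
for b in blobs(im,(18,110,50),(35,255,255)):
    x,y,w,h=cv2.boundingRect(b)
    if w>20:
        e=cv2.fitEllipse(b); print(e); print(onz(W,e[0],.062)); s=onz(W,e[0],.062)[:2]
        print("dia",np.linalg.norm(onz(W,(e[0][0]-e[1][0]/2,e[0][1]),.062)-onz(W,(e[0][0]+e[1][0]/2,e[0][1]),.062)))
th=np.radians(24.2);yv=np.array([-np.sin(th),np.cos(th)])
for v,z in((132,.078),(31,.078),(132,.062)):
    print("edge y rel frame",v,z,-45+1e3*(onz(W,(251,v),z)[:2]-s)@yv)
for b in [((225,0),(225,0))]: pass
# channel walls at rim: direction
p=[onz(W,u,.085)[:2] for u in((212,28),(213,250),(297,28),(286,250))]
print([np.degrees(np.arctan2(*(p[i]-p[i+1])[::-1]))-90 for i in(0,2)], np.array(p))
E
```

```text
((250.4403533935547, 177.83978271484375), (36.49739074707031, 37.380252838134766), 89.41004943847656)
[0.58787372 0.1543879  0.062     ]
dia 0.03401027899787307
edge y rel frame 132 0.078 -1.4673873908702362
edge y rel frame 31 0.078 77.04254644602631
edge y rel frame 132 0.062 -2.807711314322731
[np.float64(24.136690185698413), np.float64(24.61611513365021)] [[0.50835436 0.25242936]
 [0.58407647 0.08344086]
 [0.56704626 0.2805753 ]
 [0.64412874 0.11233759]]
```

Converted, -33.4 cm / 40 = -0.835, -11.6 cm / 40 = -0.29.

Request:
{"name": "servo_tool", "arguments": {"moves": [[-0.0875,-0.25,0,0],[-0.2,-0.55,0,0],[-0.29,-0.835,0,0],[-0.29,-0.835,0,0],[-0.29,-0.835,0,0],[-0.29,-0.835,0,0],[-0.29,-0.835,0,0],[-0.29,-0.835,0,0],[-0.29,-0.835,0,0],[-0.29,-0.835,0,0],[-0.29,-0.835,0,0],[-0.29,-0.835,0,0],[-0.29,-0.835,0,0],[-0.29,-0.835,0,0]]}}

```text
time: 12.22
ee_pos: [0.4733, -0.178, 0.2165]
tcp_rot: [-180.0, -0.0, 115.7]
wrist_force: [0.2, 0.1, 0.8]
opening: 0.0511
grasp_force: 0.0
```

```bash
python3 look.py w5; python3 - <<'E'
from h import *
import json
W=cam("wrist",json.load(open("w5.json")))
im=cv2.cvtColor(cv2.imread("pics/w5.png"),cv2.COLOR_BGR2RGB)
for b in blobs(im,(105,100,25),(130,255,255)):
    x,y,w,h=cv2.boundingRect(b); print((x,y,w,h))
    if w>20: 
        v=im[y+h//2,x:x+w:4]; 
        # cap top disc: width known; its lower (near) edge = bottom of blob
        for u in((x+w/2,y+h-w/2),(x+w/2,y+w/2)): print(u,onz(W,u,.093))
        print("w",np.linalg.norm(onz(W,(x,y+h/2),.093)-onz(W,(x+w,y+h/2),.093)))
cv2.imwrite("pics/w5c.png",cv2.resize(cv2.cvtColor(im,cv2.COLOR_RGB2BGR)[110:290,170:340],None,fx=3,fy=3))
E
```

```text
12.2167 [ 0.47331586 -0.17801578  0.21646161] [-1.79995026e+02 -1.24730477e-02  1.15659126e+02] [0.19679364 0.13203898 0.78986301]
(234, 164, 31, 36)
(249.5, 184.5) [ 0.47217188 -0.17855937  0.093     ]
(249.5, 179.5) [ 0.47030563 -0.17466434  0.093     ]
w 0.02604416588429135
```

View pics/w5c.png

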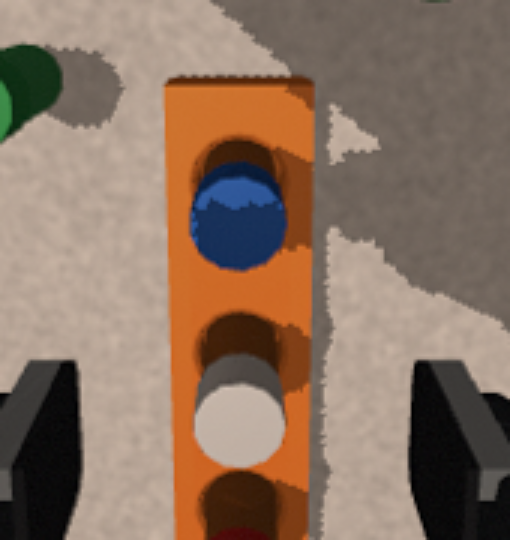

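The blue cap's top disc is centred at crop (239,222), which is full-image (249.6,184), giving world (0.472,-0.178). That agrees with w1 and the rack's end. I'll descend around the cap.

Converted, -15.5 cm / 40 = -0.3875, -0.13 cm / 40 = -0.0033.

Request:
{"name": "servo_tool", "arguments": {"moves": [[-0.0033,0,-0.0625,0],[-0.0033,0,-0.125,0],[-0.0033,0,-0.1875,0],[-0.0033,0,-0.2375,0],[-0.0033,0,-0.275,0],[-0.0033,0,-0.3125,0],[-0.0033,0,-0.3375,0],[-0.0033,0,-0.3625,0],[-0.0033,0,-0.38,0],[-0.0033,0,-0.3875,0],[-0.0033,0,-0.3875,0],[-0.0033,0,-0.3875,0]]}}

```text
time: 13.27
ee_pos: [0.4719, -0.1792, 0.062]
tcp_rot: [180.0, 0.0, 115.6]
wrist_force: [-0.6, 0.3, -0.2]
opening: 0.0508
grasp_force: 0.0
```

Request:
{"name": "servo_tool", "arguments": {"moves": [[0,0,0,0],[0,0,0,0],[0,0,0,0],[0,0,0,0],[0,0,0,0],[0,0,0,0],[0,0,0,0],[0,0,0,0]], "claw": 1, "force": 30}}

```text
time: 13.93
ee_pos: [0.472, -0.1793, 0.0623]
tcp_rot: [180.0, 0.1, 115.5]
wrist_force: [-0.0, -0.7, 5.6]
opening: 0.0262
grasp_force: 29.6
```

Converted, 12 cm / 40 = 0.3, 11.5 cm / 40 = 0.2875.

Request:
{"name": "servo_tool", "arguments": {"moves": [[0,0,0.0175,0],[0,0,0.0375,0],[0,0,0.0625,0],[0,0,0.1,0],[0,0,0.15,0],[0,0,0.2,0],[0,0,0.25,0],[0,0,0.2875,0],[0,0,0.3,0],[0,0,0.3,0],[0,0,0.3,0],[0,0,0.3,0]]}}

```text
time: 14.93
ee_pos: [0.4713, -0.179, 0.1806]
tcp_rot: [-179.9, -0.1, 115.6]
wrist_force: [-0.8, -0.5, -0.8]
opening: 0.0263
grasp_force: 29.5
```

Converted, 33.3 cm / 40 = 0.8325, 32.5 cm / 40 = 0.8125.

Request:
{"name": "servo_tool", "arguments": {"moves": [[0.025,0.075,0,0],[0.075,0.2,0,0],[0.125,0.35,0,0],[0.175,0.5,0,0],[0.225,0.65,0,0],[0.265,0.7625,0,0],[0.2825,0.8125,0,0],[0.29,0.8325,0,0],[0.29,0.8325,0,0],[0.29,0.8325,0,0],[0.29,0.8325,0,0],[0.29,0.8325,0,0],[0.29,0.8325,0,0],[0.29,0.8325,0,0]]}}

```text
time: 16.1
ee_pos: [0.5874, 0.1527, 0.1816]
tcp_rot: [-180.0, 0.0, 115.5]
wrist_force: [0.1, -0.0, -0.8]
opening: 0.0263
grasp_force: 29.8
```

```bash
python3 look.py w6; python3 - <<'E'
from h import *
a=cv2.imread("pics/w6.png")[60:384,110:400]; s=camera("side"); cv2.imwrite("pics/side1.png",cv2.cvtColor(s,cv2.COLOR_RGB2BGR))
b=cv2.imread("pics/side1.png")[40:364,130:390]
cv2.imwrite("pics/c6.png",cv2.resize(np.hstack([a,b]),None,fx=1.44,fy=1.44))
E
```

```text
16.1 [0.58744946 0.15274542 0.18161677] [-1.79992575e+02  2.81237146e-03  1.15469231e+02] [ 0.05083817 -0.02792316 -0.82067626]
```

View pics/c6.png

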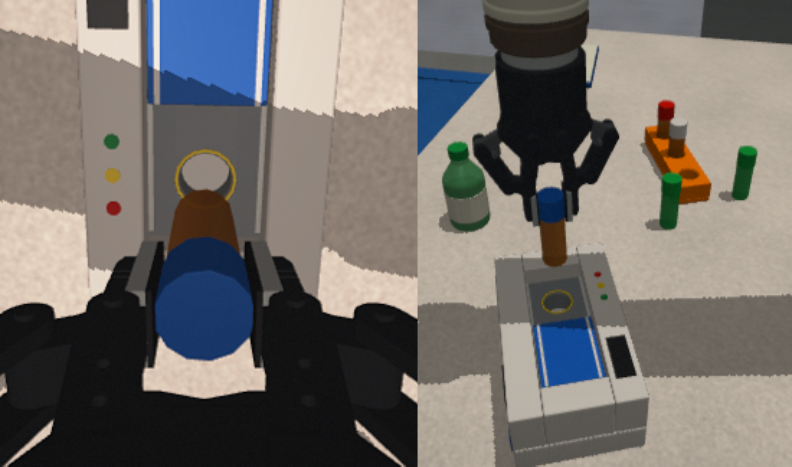

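The vial hangs upright in the gripper. The amber bottom's leading edge is at full-image (252,192), with the socket beyond it, and the shutter is still open. I'll check the bottom's position numerically.

```bash
python3 - <<'E'
from h import *
import json
j=json.load(open("w6.json")); W=cam("wrist",j)
p=onz(W,(110+205/1.44,60+190/1.44),.1273)[:2]; x=np.array([-.43,.903])
print("vial bottom centre",p-13e-3*x,"tcp",j[0][:2])
im=cv2.cvtColor(cv2.imread("pics/w6.png"),cv2.COLOR_BGR2RGB)
for b in blobs(im,(18,110,50),(35,255,255)): print(cv2.boundingRect(b))
s=[onz(W,u,.062)[:2] for u in((110+175/1.44,60+180/1.44),(110+236/1.44,60+180/1.44),(110+205.5/1.44,60+149/1.44))]
print("socket L,R mid",(s[0]+s[1])/2,"from top",s[2]-17e-3*x)
E
```

```text
vial bottom centre [0.58853811 0.15257641] tcp [0.5874494584804545, 0.15274541790548032]
(231, 163, 43, 37)
(183, 177, 11, 10)
socket L,R mid [0.58850572 0.15380679] from top [0.58800827 0.154783  ]
```

Converted, -5.6 cm / 40 = -0.14, -5.3 cm / 40 = -0.1325.

Request:
{"name": "servo_tool", "arguments": {"moves": [[0.0015,0.002,-0.025,0],[0.0015,0.002,-0.05,0],[0.0015,0.002,-0.075,0],[0.0015,0.002,-0.1,0],[0.0015,0.002,-0.12,0],[0.0015,0.002,-0.1325,0],[0.0015,0.002,-0.14,0],[0.0015,0.002,-0.14,0],[0.0015,0.002,-0.14,0],[0.0015,0.002,-0.14,0],[0.0015,0.002,-0.14,0]]}}

```text
time: 17.12
ee_pos: [0.5885, 0.1548, 0.1262]
tcp_rot: [179.9, 0.0, 115.6]
wrist_force: [0.0, 0.1, -0.1]
opening: 0.0261
grasp_force: 29.8
```

Converted, -1.2 cm / 40 = -0.03, -0.08 cm / 40 = -0.002.

Request:
{"name": "servo_tool", "arguments": {"moves": [[-0.0018,-0.002,0,0],[-0.0018,-0.002,-0.0075,0],[-0.0018,-0.002,-0.0125,0],[-0.0018,-0.002,-0.0175,0],[-0.0018,-0.002,-0.0225,0],[-0.0018,-0.002,-0.0275,0],[-0.0018,-0.002,-0.03,0],[-0.0018,-0.002,-0.03,0]]}}

```text
time: 17.78
ee_pos: [0.5874, 0.1538, 0.1132]
tcp_rot: [-180.0, -0.0, 115.6]
wrist_force: [0.1, -0.8, -1.5]
opening: 0.0262
grasp_force: 29.8
```

Converted, -0.3 cm / 40 = -0.0075, -0.2 cm / 40 = -0.005.

Request:
{"name": "servo_tool", "arguments": {"moves": [[0,0,-0.0025,0],[0,0,-0.005,0],[0,0,-0.0075,0],[0,0,-0.0075,0]]}}

```text
time: 18.12
ee_pos: [0.5875, 0.1539, 0.1104]
tcp_rot: [-180.0, -0.0, 115.6]
wrist_force: [-0.8, 0.1, -1.1]
opening: 0.0256
grasp_force: 29.8
```

Its underside is now 6 mm into the bore with no contact. I'll keep lowering.

Converted, -0.6 cm / 40 = -0.015, -0.45 cm / 40 = -0.0113.

Request:
{"name": "servo_tool", "arguments": {"moves": [[0,0,-0.0038,0],[0,0,-0.0075,0],[0,0,-0.0113,0],[0,0,-0.015,0],[0,0,-0.015,0]]}}

```text
time: 18.53
ee_pos: [0.5874, 0.1539, 0.1041]
tcp_rot: [-180.0, -0.0, 115.6]
wrist_force: [-0.3, 0.4, -0.5]
opening: 0.0261
grasp_force: 29.8
```

Request:
{"name": "servo_tool", "arguments": {"moves": [[0,0,-0.0038,0],[0,0,-0.0075,0],[0,0,-0.0113,0],[0,0,-0.015,0],[0,0,-0.0175,0],[0,0,-0.0175,0]]}}

```text
time: 19.03
ee_pos: [0.5874, 0.1539, 0.0973]
tcp_rot: [-180.0, -0.0, 115.6]
wrist_force: [0.4, -0.0, -0.2]
opening: 0.0261
grasp_force: 29.8
```

Converted, -0.6 cm / 40 = -0.015, -0.45 cm / 40 = -0.0113.

Request:
{"name": "servo_tool", "arguments": {"moves": [[0,0,-0.0038,0],[0,0,-0.0075,0],[0,0,-0.0113,0],[0,0,-0.015,0],[0,0,-0.015,0]]}}

```text
time: 19.45
ee_pos: [0.5874, 0.1538, 0.0911]
tcp_rot: [-180.0, -0.0, 115.6]
wrist_force: [-0.4, -0.1, -1.0]
opening: 0.0262
grasp_force: 29.8
```

Converted, -0.1 cm / 40 = -0.0025, -0.05 cm / 40 = -0.0013.

Request:
{"name": "servo_tool", "arguments": {"moves": [[0,0,-0.0013,0],[0,0,-0.0025,0],[0,0,-0.0025,0]]}}

```text
time: 19.7
ee_pos: [0.5876, 0.1539, 0.0905]
tcp_rot: [180.0, -0.0, 115.6]
wrist_force: [0.2, 0.4, -0.4]
opening: 0.0262
grasp_force: 29.8
```

Converted, -0.1 cm / 40 = -0.0025, -0.05 cm / 40 = -0.0013.

Request:
{"name": "servo_tool", "arguments": {"moves": [[0,0,-0.0013,0],[0,0,-0.0025,0],[0,0,-0.0025,0],[0,0,-0.0025,0]]}}

```text
time: 20.03
ee_pos: [0.5875, 0.1539, 0.0896]
tcp_rot: [180.0, 0.0, 115.6]
wrist_force: [-0.2, 1.3, -0.1]
opening: 0.0262
grasp_force: 29.8
```

Converted, -0.05 cm / 40 = -0.0013.

Request:
{"name": "servo_tool", "arguments": {"moves": [[0,0,-0.0013,0],[0,0,-0.0013,0],[0,0,-0.0013,0]]}}

```text
time: 20.28
ee_pos: [0.5876, 0.1539, 0.0894]
tcp_rot: [180.0, 0.0, 115.6]
wrist_force: [-0.5, -0.6, 3.7]
opening: 0.026
grasp_force: 30.0
```

It touched the floor at the expected height (TCP 0.0893). I'll release and retreat.

Request:
{"name": "servo_tool", "arguments": {"moves": [[0,0,0,0],[0,0,0,0],[0,0,0,0],[0,0,0,0],[0,0,0,0],[0,0,0,0]], "claw": 0.4}}

```text
time: 20.78
ee_pos: [0.5875, 0.1539, 0.089]
tcp_rot: [-180.0, -0.0, 115.6]
wrist_force: [0.4, 0.1, -0.3]
opening: 0.0513
grasp_force: 0.0
```

Converted, 13 cm / 40 = 0.325, 12 cm / 40 = 0.3.

Request:
{"name": "servo_tool", "arguments": {"moves": [[0,0,0.0125,0],[0,0,0.0375,0],[0,0,0.075,0],[0,0,0.125,0],[0,0,0.2,0],[0,0,0.275,0],[0,0,0.3,0],[0,-0.075,0.325,0],[-0.025,-0.15,0.325,0],[-0.05,-0.2,0.325,0],[-0.05,-0.2,0.325,0],[-0.05,-0.2,0.325,0],[-0.05,-0.2,0.325,0],[-0.05,-0.2,0.325,0]]}}

```text
time: 21.95
ee_pos: [0.5678, 0.0746, 0.2192]
tcp_rot: [180.0, -0.0, 115.6]
wrist_force: [-0.2, 0.3, -0.2]
opening: 0.051
grasp_force: 0.0
```

```bash
python3 look.py w7; python3 - <<'E'
from h import *
a=cv2.imread("pics/w7.png")[0:324,110:400]; s=camera("side"); cv2.imwrite("pics/side2.png",cv2.cvtColor(s,cv2.COLOR_RGB2BGR))
b=cv2.imread("pics/side2.png")[40:364,130:390]
cv2.imwrite("pics/c7.png",cv2.resize(np.hstack([a,b]),None,fx=1.44,fy=1.44))
E
```

```text
21.95 [0.56778885 0.07460223 0.21917582] [ 1.79986411e+02 -5.72662890e-03  1.15594913e+02] [-0.2098281   0.29914414 -0.20337729]
```

View pics/c7.png

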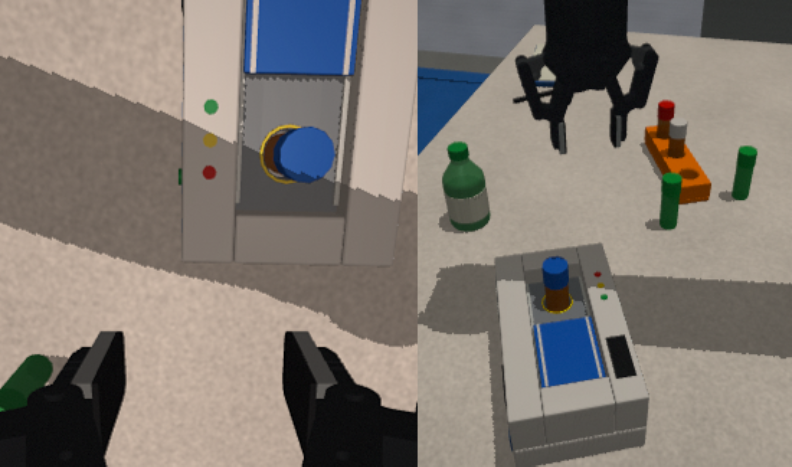

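The blue-capped vial stands upright in the ringed socket, with its cap at crop (555,272). The shutter is fully open, and the red and white vials and the bottle are undisturbed. The gripper is clear, so I'm handing in.

```bash
python3 -c "
from workcell import *
print(job_done())"
```

```text
the job is handed in; nothing more can be done
None
```

The shutter is open to its end stop, the blue-capped vial stands upright and fully home in the socket with the gripper clear, and the job is handed in at about 22 s; no verdict came back.

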